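# Change the keyed work holder in the ball vise

### The job

The steel holder with the plain clamp block, now in the ball vise, is finished with: lift it out and put it away in the one empty wooden nest, its key turned to the nest's slot so that it drops fully home. Then take the holder with the long one-sided bar from the rubber mat and fit it in the ball vise in the same way, key in the slot and fully down. Let both go, and do not disturb the two other stored holders or the tools, jar, weight and bottle standing about.

Things in the scene. Friction and masses are not known exactly. Their poses are not given: they have to be found in the camera images.
- old_holder: Finished holder, in the ball vise at the start. Origin: centre of underside, z up. Steel disc 50 across, 14 thick; rim key tab 9 wide, 10 high, reaching 34 from centre to +x. On it, centred, a clamp block 36 (x) by 22 (y), 14 to 54 above the underside; a brass screw head, 10 across, sticks 8 out of its +x face, 34 up. Grip across y, 36 to 46 up. 0.3 to 0.5 kg.
- old_key (a point): Outer end of the finished holder's key tab: 34 along +x from its origin, at underside height. Axes as the holder's.
- new_holder: Holder to fit, upright on the mat (3 thick). Origin: centre of disc underside, z up. Steel disc 50 across, 14 thick; rim key tab 9 wide, 10 high, reaching 34 from centre to +x. Bar 12 thick (x) along y from +20 to -70, 30 to 54 up, web below it from y -18 to 18; head 26 (x) by 20 (y) at y -66, 28 to 64 up. Balances near y = -17; grip there across x, 36 to 46 up. 0.3 to 0.6 kg.
- new_key (a point): Outer end of this holder's key tab: 34 along +x from its origin, at underside height. Axes as the holder's.
- vise_seat (a point): Centre of the pocket floor in the head of the fixed steel ball vise, 92 above the bench, z up. A round pocket 53 across, 10 deep, in a ring 77 across, with one slot 12 wide cut through the ring towards +x. Ring top 102 above the bench; vise 104 across. A holder fully home has its origin here and its x axis along this one.
- nest_empty_seat (a point): Centre of the pocket floor of the empty wooden nest, one of three alike (pale ring on a dark base 86 square; fixed), 10 above the bench, z up. A round pocket 53 across, 10 deep, in a ring 77 across, with one slot 12 wide cut through the ring towards +x. Ring top 20 above the bench. A holder fully home has its origin here and its x axis along this one.
- holder_b: Stored holder with a domed top, 37 high, in one of the other nests. Origin: centre of its underside. Leave alone.
- holder_c: Stored holder with four brass pins, 28 high, in the remaining nest. Origin: centre of its underside. Leave alone.
- graver_rack: Wooden rack, fixed, 130 by 36, standing along x between vise and nests, with four gravers upright in it, 116 high in all. Origin: centre of its underside.
- screwdriver: Screwdriver, 150 long, lying along its x on the mat. Leave alone.
- hammer: Small hammer, 220 long, lying along its x on the mat. Leave alone.
- jar: Glass jar with steel lid, 40 across, 50 high, on the mat. Origin: centre of its underside. Leave alone.
- punch_weight: Small brass weight, 30 across, 36 high, on the mat. Origin: centre of its underside. Leave alone.
- bottle: Amber bottle, 36 across, 100 high, upright on the bench beyond the vise. Origin: centre of its underside. Leave alone.
There are look-alikes about, which are no part of the job. Leave any green or turquoise look-alike of the old_holder alone.

How it is judged (in metres and radians):
On the way, in this order (a step that is already met when the one before it is completed fails the run):
1. the finished holder (clamp block) is fully home in the empty nest, key in slot (horizontal distance between old_holder and nest_empty_seat below 0.004 m and z of old_holder in the frame of nest_empty_seat below 0.003 m and x of old_key in the frame of nest_empty_seat above 0.028 m and angle between the x axis of old_holder and the x axis of nest_empty_seat, either way round below 0.14 rad and angle between old_holder's own z axis and vertical below 0.06 rad), for 0.2 s.
2. the holder with the bar is fully home in the ball vise, key in slot (horizontal distance between new_holder and vise_seat below 0.004 m and z of new_holder in the frame of vise_seat below 0.003 m and x of new_key in the frame of vise_seat above 0.028 m and angle between the x axis of new_holder and the x axis of vise_seat, either way round below 0.14 rad and angle between new_holder's own z axis and vertical below 0.06 rad), for 0.2 s.
At the end, for the whole second after the job is handed in: The clamp-block holder lies home in the nest that was empty and the bar holder in the ball vise: each within 4 mm of its seat's centre, no more than 3 mm above the pocket floor, key tab in the slot (axes within 0.14 rad), level within 0.06 rad, at rest (all of step 1 and all of step 2 and linear speed of each of old_holder, new_holder below 0.02 m/s); the robot touches nothing.
It fails at once if a stored holder is moved more than 12 mm (distance of any of holder_b, holder_c from where it was at the start of the episode above 0.012 m).
It fails at once if the screwdriver, hammer, jar, brass weight or bottle is moved more than 30 mm (distance of any of screwdriver, hammer, jar, punch_weight, bottle from where it was at the start of the episode above 0.03 m).
It also fails if it takes over 58 s, if anything falls off the work surface, if the arm or the gripper's body presses on something with over 40 N, if the wrist force passes 120 N, or if a joint passes its speed limit or range.

### The arm

A 6-joint arm with a two-finger parallel gripper is mounted at the origin on the work surface. World frame = base frame: x ahead of the robot, y to its left, z up, the work surface at z = 0. Lengths are in mm, angles in degrees, forces in N, time in s.
With the tool pointing down it reaches from about 300 to 850 mm from the base axis. Payload 4.2 kg.
Tool frame: the origin (TCP) lies between the finger pads; the fingertips stand ahead of it and the grasp point (between the pads) lies 8 mm behind it (env.tip_reach is the x of the fingertips in the tool frame, in mm); x points along the fingers, y is the direction in which the jaws open and shut, and the axes are right-handed (so a half turn about x gives the same grasp; the last joint's range is limited). The gripper opens to 91 mm and grips with 3 to 60 N. Pads are 32 mm wide; open, the fingers measure 118 mm over their backs; the gripper's body (76 mm by 178 mm) begins 60 mm behind the grasp point.
Start: joints at [71.104, 18.312, 89.639, -0, 72.044, -1.146], TCP at [175.301, 547.642, 224.976] pointing down, gripper open.
Joint ranges: [-177.97, 177.97], [-48.28, 115.42], [12.27, 149.76], [-77.06, 257.06], [2.81, 150.46], [-146.56, 146.56]. Speed limits (degrees/s): [147.25, 147.25, 180, 180, 180, 180].

### API

Orientations are given as [roll, pitch, yaw] about the fixed x, y, z axes, in that order (R = Rz(yaw) Ry(pitch) Rx(roll)).
In Python, from workcell import env, cams gives the robot as it stands.
- The arm moves only by the tool arm_command, never from a script. Its argument "deltas" is a list of rows, each a list of 3 entries, a list of its own where there are three numbers: the opening, from 0 (shut) to 1 (fully open), then the shift along the world's x, y, z in mm, then the turn about the world's z in rad. A call has 1 to 20 rows; each row is the pose to reach, as a shift and turn from the pose commanded when the call began; what a row does not reach only later rows make up. A row lasts 1/10 s, in which the tool goes at most 50 mm and 8.59 degrees, less where a joint would pass 70% of its speed; a pose out of reach is approached as far as the arm can. A call with a gripper value outside its range is refused whole. The fingers move at their own pace and stop on an object; "grip_force" is the grip in N (left out, the last holds). Time passes only in rows, so rows that repeat a pose let the fingers close. It gives the time, the measured TCP pose, the force and the opening at its end, in the units of the state.
- env.state(): the state, without advancing time (a new reading comes with each control period).
- cams.grab_frame(name): name is "scene" or "top"; returns a dict with "img" (480x640x3 uint8, red, green, blue), "K" (3x3 intrinsics, pixels), "rvec" (rotation vector, rad) and "tvec" (3), from world to camera coordinates, as OpenCV has them. Camera axes: x right, y down, z forward; pixel columns grow to the right and rows downward; lengths in mm; the calibration is good to about 2 mm. A picture is of the moment at which its call begins. There is no depth.
- env.job_done(): hands the job in, once; it reports no verdict.
Trained networks look in a picture, given as the dict that the camera call returned (one of the last four; its "shot" number tells which), for a name from the list of things; names that differ only in an ending like _2 or _b are one class to them, and where a whole thing is asked for, a point or a joint stands for the part that bears it (a point fixed in the world has none). Each returns a list of dicts, best first, with "conf" (0 to 1); they miss things now and then, are a little off and sometimes report something else, mostly with a low value. They report only what shows in the picture. A call takes as long as a camera call. They do not tell look-alikes from the thing itself.
- cams.silhouettes(picture, name): "region" (480x640 bool, what is visible of it) and "centre" ([column, row] in pixels, amid what is visible of it).
The state is a dict: "time_s": time; "qpos": joint angles; "qvel": joint speeds; "effort": joint torques, N m; "ee_pos": TCP position; "ee_rot": TCP orientation; "force": force on the tool from outside, world axes, zero at the start; "torque": the same for the moment, N m; "gripper_width": finger opening in mm.
Only numpy, scipy, OpenCV 4.12 (cv2) and the standard library are available. Lean on these libraries where they do the work, as an engineer would, in place of code of your own. Each camera call takes 0.05 s, during which the arm holds its last target.

## Working session

There is one attempt and no reset: what is moved stays moved. The work goes in short steps, Python scripts to look and compute and a tool call to move; the robot and the scene stay as the last step left them, time stands still between calls to the robot, and variables do not carry over. Pictures are saved under pics/ and viewed, and the job is handed in when it is done.

Besides the shell and the picture viewer there is one more tool, called after "Request:" as a command line: name --argument value ..., lists and objects as JSON in quotes. arm_command: Moves the arm, as the interface text tells. Its arguments: {"type":"object","properties":{"deltas":{"type":"array","items":{"type":"array"}},"grip_force":{"type":"number"}},"required":["deltas"]}

```bash
ls; mkdir -p pics
python3 - <<'E'
from workcell import env,cams
import cv2,numpy as np
print(env.state(), env.tip_reach)
for n in ("scene","top"):
    f=cams.grab_frame(n); cv2.imwrite(f"pics/{n}0.png",f["img"][...,::-1])
    np.savez(f"pics/{n}0.npz",**{k:f[k] for k in("img","K","rvec","tvec")})
    R=cv2.Rodrigues(np.array(f["rvec"]))[0]; print(n,f["K"],-R.T@np.array(f["tvec"]).ravel())
E
```

```text
pics
{'time_s': 0.0, 'qpos': array([ 7.11053021e+01,  1.83526650e+01,  8.97067962e+01, -3.88791462e-04,
        7.20450368e+01, -1.14548080e+00]), 'qvel': array([ 0.02456028,  0.03629187,  0.09857884, -0.02919134, -0.02695612,
       -0.06837164]), 'effort': array([ 2.63406355e-04, -4.12451577e+01, -2.31977624e+01,  7.26629421e-02,
        4.57052153e-02, -1.38669748e-04]), 'ee_pos': array([175.12613618, 547.16208823, 224.10737224]), 'ee_rot': array([ -90.94281071,   89.8955014 , -108.69190763]), 'force': array([-0.46424893, -0.49829189,  0.48165775]), 'torque': array([ 0.0420382 , -0.02987866,  0.05669619]), 'gripper_width': 91.2982925689309} 11.0
scene [[540.28266875   0.         317.56799713]
 [  0.         540.28266875 242.43745386]
 [  0.           0.           1.        ]] [1198.04727163 -595.35522539  699.97258888]
top [[448.7659767    0.         316.8244806 ]
 [  0.         448.7659767  240.16660926]
 [  0.           0.           1.        ]] [409.10826632 -48.78751965 964.63551607]
```

View pics/scene0.png

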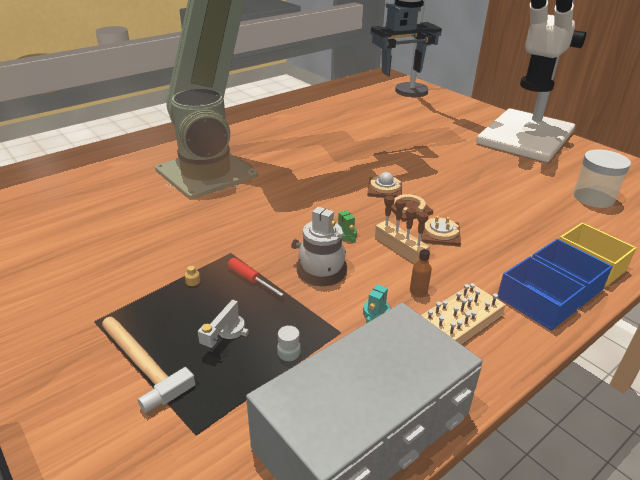

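View pics/top0.png

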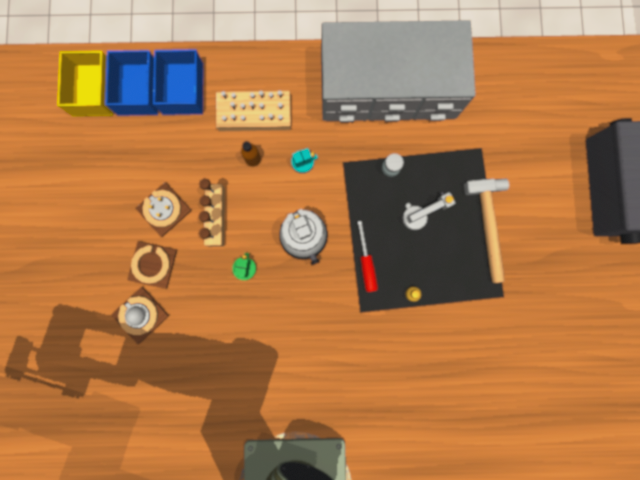

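```bash
cat > h.py <<'E'
import cv2,numpy as np
def crop(n,img,x0,y0,x1,y1,s):
    cv2.imwrite(n,cv2.resize(np.ascontiguousarray(img[y0:y1,x0:x1,::-1]),None,fx=s,fy=s,interpolation=cv2.INTER_CUBIC))
def proj(f,P):
    return cv2.projectPoints(np.array(P,float).reshape(-1,3),np.array(f["rvec"],float),np.array(f["tvec"],float),np.array(f["K"],float),None)[0].reshape(-1,2)
def unproj(f,uv,z):
    R=cv2.Rodrigues(np.array(f["rvec"],float))[0];C=-R.T@np.array(f["tvec"],float).ravel()
    d=R.T@np.linalg.inv(f["K"])@np.array([uv[0],uv[1],1.]);return C+d*(z-C[2])/d[2]
E
python3 - <<'E'
from h import *
t=np.load("pics/top0.npz")["img"];s=np.load("pics/scene0.npz")["img"]
a=[cv2.resize(np.ascontiguousarray(i),(380,380),interpolation=cv2.INTER_CUBIC) for i in (t[200:270,265:335],t[230:300,115:185],t[175:245,390:460])]
b=[cv2.resize(np.ascontiguousarray(i),(380,285),interpolation=cv2.INTER_CUBIC) for i in (s[195:285,275:395],s[160:250,350:470],s[280:370,170:290])]
cv2.imwrite("pics/c1.png",cv2.resize(np.vstack([np.hstack(a),np.hstack(b)])[...,::-1],(800,467)))
E
```

```text
(no output)
```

View pics/c1.png

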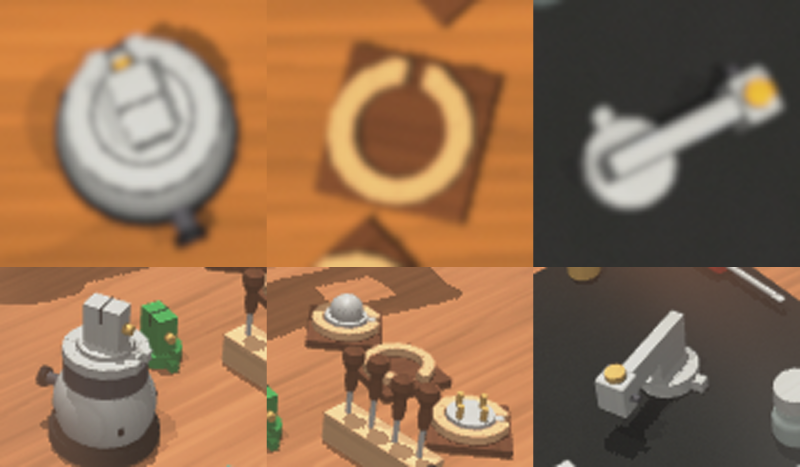

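```bash
cat > fit.py <<'E'
from h import *
from scipy.optimize import minimize
SS=8
def circ(r,z,n=48,c=(0,0)):
    a=np.linspace(0,2*np.pi,n,endpoint=False);return np.c_[c[0]+r*np.cos(a),c[1]+r*np.sin(a),np.full(n,z)]
def cyl(r,z0,z1,lab,c=(0,0)): return [("hull",np.vstack([circ(r,z0,c=c),circ(r,z1,c=c)]),lab+"S"),("hull",circ(r,z1,c=c),lab+"T")]
def box(x0,x1,y0,y1,z0,z1,lab):
    f=lambda p:np.array(p,float); F=[]
    F.append(("face",f([[x0,y0,z0],[x0,y0,z1],[x0,y1,z1],[x0,y1,z0]]),f([-1,0,0]),lab+"-x"))
    F.append(("face",f([[x1,y0,z0],[x1,y1,z0],[x1,y1,z1],[x1,y0,z1]]),f([1,0,0]),lab+"+x"))
    F.append(("face",f([[x0,y0,z0],[x0,y0,z1],[x1,y0,z1],[x1,y0,z0]]),f([0,-1,0]),lab+"-y"))
    F.append(("face",f([[x0,y1,z0],[x0,y1,z1],[x1,y1,z1],[x1,y1,z0]]),f([0,1,0]),lab+"+y"))
    F.append(("face",f([[x0,y0,z1],[x1,y0,z1],[x1,y1,z1],[x0,y1,z1]]),f([0,0,1]),lab+"T"))
    return F
def old(z=0): return cyl(25,0,14,"d")+box(23,34,-4.5,4.5,0,10,"k")+box(-18,18,-11,11,14,54,"b")+[("hull",np.array([[x,5*np.cos(a),34+5*np.sin(a)] for x in(18,26) for a in np.arange(0,6.28,.4)]),"s")]
def new(): return cyl(25,0,14,"d")+box(23,34,-4.5,4.5,0,10,"k")+box(-6,6,-18,18,14,30,"w")+box(-6,6,-70,20,30,54,"r")+box(-13,13,-76,-56,28,64,"h")
def slotbox(ri,ro,z,w=6): # polygon slot
    return [("hull",np.array([[ri,-w,z],[ro,-w,z],[ro,w,z],[ri,w,z]],float),"slot")]
def nest(): return cyl(38.5,10-10,10,"n")+[("hull",circ(26.5,10),"p")]+slotbox(25,38.2,10)
def vise_old(): return cyl(38.5,0,10,"v")+[("hull",circ(26.5,10),"p")]+slotbox(25,38.2,10)+old()
def vise(): return cyl(38.5,0,10,"v")+[("hull",circ(26.5,10),"p")]+slotbox(25,38.2,10)
def render(f,model,p,z,roi,bl):
    x,y,yaw=p;c,s=np.cos(yaw),np.sin(yaw);R=np.array([[c,-s,0],[s,c,0],[0,0,1]]);t=np.array([x,y,z])
    Rc=cv2.Rodrigues(np.array(f["rvec"],float))[0];C=-Rc.T@np.array(f["tvec"],float).ravel()
    u0,v0,u1,v1=roi;L=np.zeros(((v1-v0)*SS,(u1-u0)*SS),np.uint8);names=["bg"]
    for e in model:
        P=e[1]@R.T+t
        if e[0]=="face" and (R@e[2])@(C-P.mean(0))<=0: continue
        lab=e[-1]
        if lab not in names:names.append(lab)
        q=(proj(f,P)-[u0,v0]+.5)*SS-.5
        q=np.round(q*16).astype(np.int32)
        if e[0]=="hull": q=cv2.convexHull(q)
        cv2.fillConvexPoly(L,q,names.index(lab),shift=4)
    A=[]
    for i in range(len(names)):
        m=cv2.resize((L==i).astype(np.float32),(u1-u0,v1-v0),interpolation=cv2.INTER_AREA)
        A.append(cv2.GaussianBlur(m,(0,0),bl) if bl>0 else m)
    return np.array(A),names
def fit(f,model,p0,z,roi,bl=.6,ret=False,mask_r=None,steps=(4,4,.1)):
    u0,v0,u1,v1=roi;I=f["img"][v0:v1,u0:u1].astype(float).reshape(-1,3)
    def res(p):
        A,_=render(f,model,p,z,roi,bl);A=A.reshape(len(A),-1).T
        ok=A.sum(0)>1;A=A[:,ok]
        if mask_r is not None:
            c=proj(f,[p0[0],p0[1],z+mask_r[1]])[0];g=np.mgrid[v0:v1,u0:u1]
            W=(np.hypot(g[1]-c[0],g[0]-c[1])<mask_r[0]).ravel()
        else: W=np.ones(len(I),bool)
        X=np.linalg.solve(A[W].T@A[W]+.05*np.eye(A.shape[1]),A[W].T@I[W])
        return np.abs(I[W]-A[W]@X).clip(0,60).mean()+0, A@X
    best=None
    for k in (1,.3):
        S=np.array([p0]+[np.array(p0)+k*np.array(d)*np.array(steps) for d in np.eye(3)])
        m=minimize(lambda p:res(p)[0],p0,method="Nelder-Mead",options=dict(initial_simplex=S,xatol=.01,fatol=1e-4,maxiter=250));p0=m.x
    return m.x,m.fun,res(m.x)[1].reshape(v1-v0,u1-u0,3)
def load(n): d=np.load(n);return {k:d[k] for k in d.files}
E
cat > m1.py <<'E'
from fit import *
t=load("pics/top0.npz");s=load("pics/scene0.npz")
for nm,uv,z in (("vise",(303,232),106),("nest",(151,264),20),("new",(415,216),10),("green",(244,267),20)): print(nm,unproj(t,uv,z))
tiles=[]
def go(nm,f,model,p0,z,half,**k):
    c=proj(f,[p0[0],p0[1],z+k.pop("dz",20)])[0].round().astype(int);roi=(c[0]-half,c[1]-half,c[0]+half,c[1]+half)
    p,e,r=fit(f,model,p0,z,roi,**k);print(nm,p.round(2)[:2],np.degrees(p[2]).round(2),round(e,2),flush=True)
    a=f["img"][roi[1]:roi[3],roi[0]:roi[2]]
    tiles.append(np.vstack([cv2.resize(np.ascontiguousarray(x).clip(0,255).astype(np.uint8),(260,260)) for x in (a,r)]))
    return p
v=list(unproj(t,(303,232),106)[:2]);n=list(unproj(t,(151,264),20)[:2]);w=list(unproj(t,(415,216),14)[:2])
go("nest top",t,nest(),n+[0.],10,22,dz=10)
go("vise top",t,vise_old(),v+[.35],92,22,dz=15,mask_r=(20,15))
go("vise scn",s,vise_old(),v+[.35],92,30,dz=20,mask_r=(28,20))
go("new top",t,new(),w+[.4],3,34,dz=3)
go("new scn",s,new(),w+[.4],3,36,dz=20)
go("nest scn",s,nest(),n+[0.],10,26,dz=10)
cv2.imwrite("pics/fit1.png",cv2.resize(np.hstack(tiles)[...,::-1],(800,267)))
E
python3 m1.py
```

```text
vise [517.53604507 -28.07502828 106.        ]
nest [466.44838201 294.3891864   20.        ]
new [ 559.99620753 -267.48574946   10.        ]
green [456.52278822  99.13036112  20.        ]
nest top [466.47 298.12] -14.47 10.47
vise top [522.99 -25.71] 21.39 9.2
vise scn [524.52 -23.42] 22.04 25.04
new top [ 556.67 -266.44] 26.12 3.75
new scn [ 558.3  -263.31] 26.81 10.4
nest scn [479.41 272.6 ] 8.12 28.47
```

```bash
sleep 1
```

```text
(no output)
```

View pics/fit1.png

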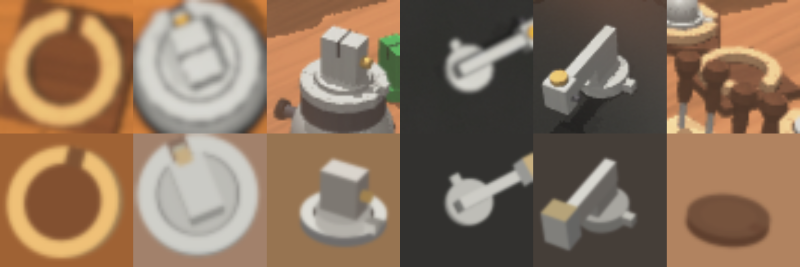

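```bash
cat > m2.py <<'E'
from fit import *
t=load("pics/top0.npz");s=load("pics/scene0.npz")
tiles=[]
def go(nm,f,model,p0,z,half,**k):
    c=proj(f,[p0[0],p0[1],z+k.pop("dz",20)])[0].round().astype(int);roi=(c[0]-half,c[1]-half,c[0]+half,c[1]+half)
    p,e,r=fit(f,model,p0,z,roi,**k);print(nm,p.round(2)[:2],np.degrees(p[2]).round(2),round(e,2),flush=True)
    a=f["img"][roi[1]:roi[3],roi[0]:roi[2]]
    tiles.append(np.vstack([cv2.resize(np.ascontiguousarray(x).clip(0,255).astype(np.uint8),(260,260)) for x in (a,r)]))
    return p
nb=box(-43,43,-43,43,-10,0,"q")+nest()
if __name__=="__main__":
    nbf=[e for e in nb]
    go("nest top",t,nb,[466.5,298,-.25],10,26,dz=10)
    go("nest scn",s,nb,[468,300.5,-.25],10,26,dz=10,steps=(2,2,.04))
    go("new top",t,new(),[557,-266,.45],3,46,dz=3)
    go("new scn",s,new(),[558,-264,.45],3,50,dz=20)
    go("vise top",t,vise_old(),[523,-25.7,.37],92,22,dz=15,mask_r=(17,15),bl=.9)
    cv2.imwrite("pics/fit2.png",cv2.resize(np.hstack(tiles)[...,::-1],(800,320)))
    from scipy.spatial.transform import Rotation as Ro
    print(Ro.from_euler("xyz",[-90.94281071,89.8955014,-108.69190763],degrees=True).as_matrix().round(3))
E
python3 m2.py
```

```text
nest top [466.69 298.02] -14.08 5.97
nest scn [468.47 299.19] -16.27 25.14
new top [ 556.45 -266.23] 26.25 3.55
new scn [ 558.3  -263.33] 26.83 12.82
vise top [523.21 -25.53] 21.49 10.66
[[-0.001  0.305  0.952]
 [-0.002  0.952 -0.305]
 [-1.    -0.002 -0.   ]]
```

```bash
sleep 1
```

```text
(no output)
```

View pics/fit2.png

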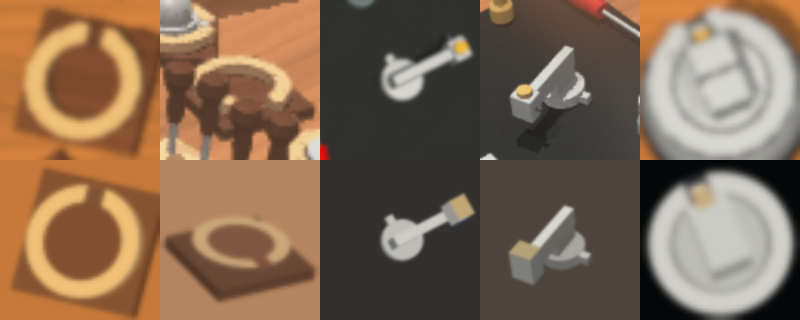

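Request:
arm_command --deltas '[[1,[20,-33,0],0.04],[1,[40,-66,0],0.08],[1,[60,-99,0],0.12],[1,[80,-132,0],0.16],[1,[100,-165,0],0.2],[1,[120,-198,0],0.24],[1,[140,-231,0],0.28],[1,[160,-264,0],0.32],[1,[180,-297,0],0.36],[1,[200,-330,0],0.4],[1,[220,-363,0],0.44],[1,[240,-396,0],0.48],[1,[260,-429,0],0.52],[1,[280,-462,0],0.56],[1,[300,-495,0],0.6],[1,[320,-528,0],0.64],[1,[335,-550,0],0.67],[1,[348.5,-572,0],0.686],[1,[348.5,-572,0],0.686],[1,[348.5,-572,0],0.686]]' --grip_force 25

```text
time_s: 2.1
ee_pos: [523.4, -24.4, 224.4]
ee_rot: [135.5, 89.9, 156.9]
force: [0.1, 0.0, -0.9]
gripper_width: 91.2
```

```bash
cat > snap.py <<'E'
import sys
from workcell import env,cams
import cv2,numpy as np
from h import *
from scipy.spatial.transform import Rotation as Ro
tag=sys.argv[1]
st=env.state();R=Ro.from_euler("xyz",st["ee_rot"],degrees=True).as_matrix()
print("t",round(st["time_s"],2),"tcp",st["ee_pos"].round(2),"yaw_y",np.degrees(np.arctan2(R[1,1],R[0,1])).round(2),"xaxis",R[:,0].round(4),"F",st["force"].round(1),"M",st["torque"].round(2),"w",round(st["gripper_width"],1),"q",st["qpos"].round(0))
for n in ("scene","top"):
    f=cams.grab_frame(n)
    np.savez(f"pics/{n}{tag}.npz",**{k:f[k] for k in("img","K","rvec","tvec")})
    c=proj(f,st["ee_pos"])[0].round().astype(int); h=60
    x0=max(c[0]-h,0);y0=max(c[1]-h,0)
    crop(f"pics/{n}{tag}.png",f["img"],x0,y0,min(x0+2*h,640),min(y0+2*h,480),3.3)
a=[cv2.imread(f"pics/{n}{tag}.png") for n in("scene","top")]
hh=max(x.shape[0] for x in a);a=[cv2.copyMakeBorder(x,0,hh-x.shape[0],0,4,cv2.BORDER_CONSTANT) for x in a]
cv2.imwrite(f"pics/both{tag}.png",np.hstack(a)[:,:800])
E
python3 snap.py a
```

```text
t 2.1 tcp [523.37 -24.43 224.4 ] yaw_y 111.48 xaxis [-1.6e-03  7.0e-04 -1.0e+00] F [ 0.1  0.  -0.9] M [ 0.04  0.06 -0.01] w 91.2 q [  -4.   14.   96.    0.   70. -115.]
```

View pics/botha.png

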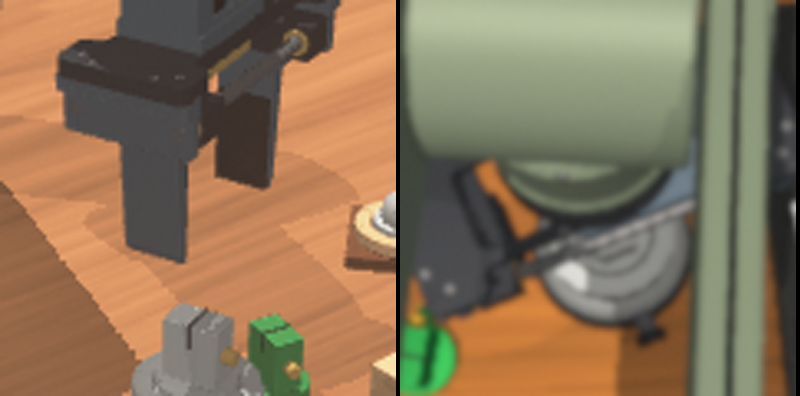

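Run:
```python
from fit import *
f=load("pics/scenea.npz")
p=np.array([523.37,-24.43,224.4]);a=np.radians(111.48);y=np.array([np.cos(a),np.sin(a),0]);x=np.array([np.cos(a-np.pi/2),np.sin(a-np.pi/2),0])
c=proj(f,p)[0].round().astype(int)
img=f["img"].copy();x0,y0=c-40
im=cv2.resize(np.ascontiguousarray(img[y0:y0+80,x0:x0+80,::-1]),None,fx=7,fy=7,interpolation=cv2.INTER_CUBIC)
for s in (1,-1):
  for sx in(16,-16):
    for d,col in((59,(0,0,255)),(45.6,(0,255,0))):
      for zz in (-11,20):
        q=proj(f,p+s*d*y+sx*x+[0,0,zz])[0];cv2.circle(im,tuple(((q-[x0,y0]+.5)*7).astype(int)),2,col,-1)
cv2.imwrite("pics/fing.png",im)
```

```text
(no output)
```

View pics/fing.png

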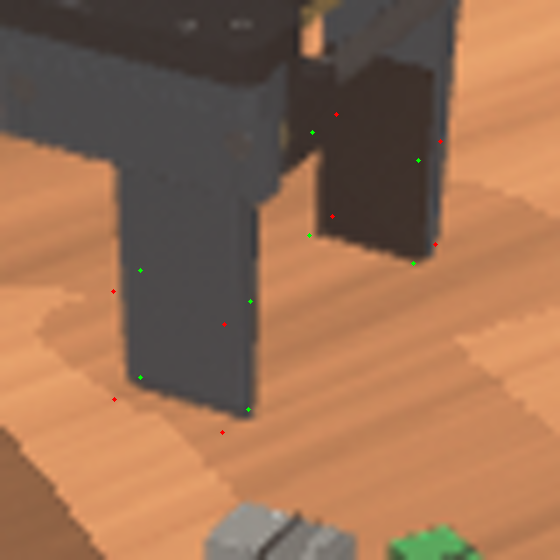

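Request:
arm_command --deltas '[[1,[0,-1,-20],0],[1,[0,-1,-40],0],[1,[0,-1,-60],0],[1,[0,-1,-80],0],[1,[0,-1,-92],0],[1,[0,-1,-98],0],[1,[0,-1,-99],0],[1,[0,-1,-99],0],[0.6,[0,-1,-99],0],[0.4,[0,-1,-99],0],[0.3,[0,-1,-99],0],[0.2,[0,-1,-99],0],[0,[0,-1,-99],0],[0,[0,-1,-99],0],[0,[0,-1,-99],0],[0,[0,-1,-99],0]]' --grip_force 25

```text
time_s: 3.8
ee_pos: [523.8, -25.4, 126.0]
ee_rot: [116.3, 90.0, 137.9]
force: [-0.6, -0.2, 0.1]
gripper_width: 30.0
```

```bash
python3 snap.py b
```

```text
t 3.8 tcp [523.78 -25.38 125.96] yaw_y 111.55 xaxis [-1.e-04  1.e-04 -1.e+00] F [-0.6 -0.2  0.1] M [ 0.03  0.05 -0.06] w 30.0 q [  -4.   19.  105.    0.   57. -116.]
```

View pics/bothb.png

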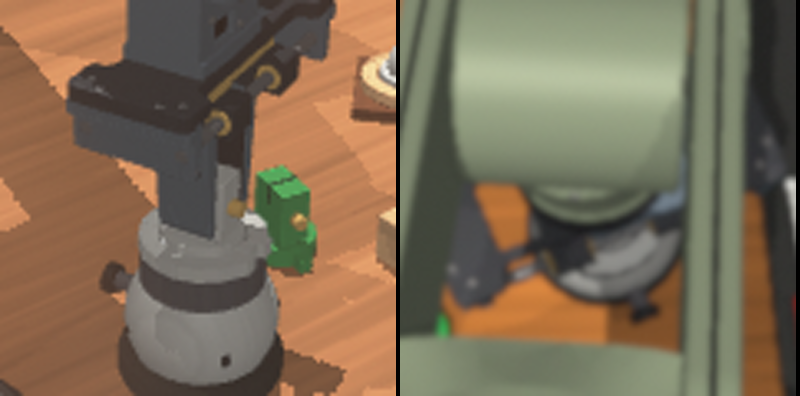

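Fingers are astride the grey block in the vise (scene, around (190,200) in the crop) and still closing at 30 mm. Close a bit more and lift 5 mm to test.

Request:
arm_command --deltas '[[0,[0,0,0],0],[0,[0,0,0],0],[0,[0,0,0],0],[0,[0,0,0],0],[0,[0,0,0],0]]' --grip_force 30

```text
time_s: 4.4
ee_pos: [523.7, -25.2, 126.0]
ee_rot: [94.6, 90.0, 116.2]
force: [-0.7, 1.5, -0.8]
gripper_width: 21.7
```

```bash
python3 snap.py c
```

```text
t 4.4 tcp [523.73 -25.23 125.96] yaw_y 111.55 xaxis [-2.e-04  4.e-04 -1.e+00] F [-0.7  1.5 -0.8] M [0.23 0.04 0.  ] w 21.7 q [  -4.   19.  105.    0.   57. -116.]
```

Request:
arm_command --deltas '[[0,[0,0,4],0],[0,[0,0,10],0],[0,[0,0,20],0],[0,[0,0,40],0],[0,[0,0,60],0],[0,[0,0,75],0],[0,[-2,13,82],-0.02],[0,[-6,36,84],-0.08],[0,[-11,64,84],-0.14],[0,[-16,92,84],-0.2],[0,[-21,120,84],-0.26],[0,[-26,148,84],-0.32],[0,[-31,176,84],-0.38],[0,[-36,204,84],-0.44],[0,[-41,232,84],-0.5],[0,[-46,260,84],-0.55],[0,[-51,288,84],-0.6],[0,[-54.5,312,84],-0.622],[0,[-56.5,323.4,84],-0.622],[0,[-56.5,323.4,84],-0.622]]' --grip_force 30

```text
time_s: 6.5
ee_pos: [467.2, 299.0, 210.3]
ee_rot: [29.8, 90.0, 15.8]
force: [0.4, -0.9, -3.7]
gripper_width: 21.7
```

Request:
arm_command --deltas '[[0,[0,0,-20],0],[0,[0,0,-40],0],[0,[0,0,-60],0],[0,[0,0,-80],0],[0,[0,0,-90],0],[0,[0,0,-95],0],[0,[0,0,-95],0],[0,[0,0,-95],0]]' --grip_force 30

```text
time_s: 7.3
ee_pos: [468.0, 298.1, 115.9]
ee_rot: [41.6, 89.9, 27.5]
force: [0.4, -0.0, -3.4]
gripper_width: 21.9
```

```bash
python3 snap.py d
```

```text
t 7.3 tcp [468.01 298.11 115.93] yaw_y 75.91 xaxis [ 1.6e-03  9.0e-04 -1.0e+00] F [ 0.4 -0.  -3.4] M [-0.04 -0.01  0.01] w 21.9 q [ 31.  22. 101.  -0.  57. -45.]
```

View pics/bothd.png

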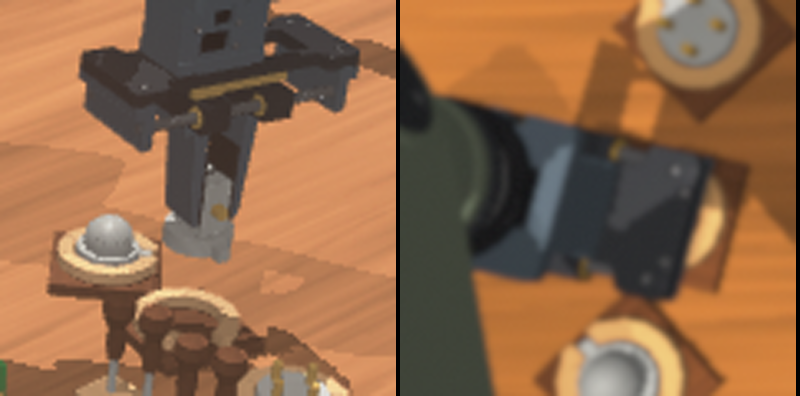

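Run:
```python
from m2 import *
import m2
f=load("pics/scened.npz")
m=[e for e in old() if e[-1][0] in "dk"]
for dz in (0,1.5):
  go("held",f,m,[469,300.5,-.246],82+dz,15,dz=4,steps=(2,2,.04))
a=m2.tiles;cv2.imwrite("pics/held.png",np.hstack(a)[...,::-1])
```

```text
held [465.06 303.71] -14.22 19.94
held [467.35 301.14] -14.47 19.92
```

View pics/held.png

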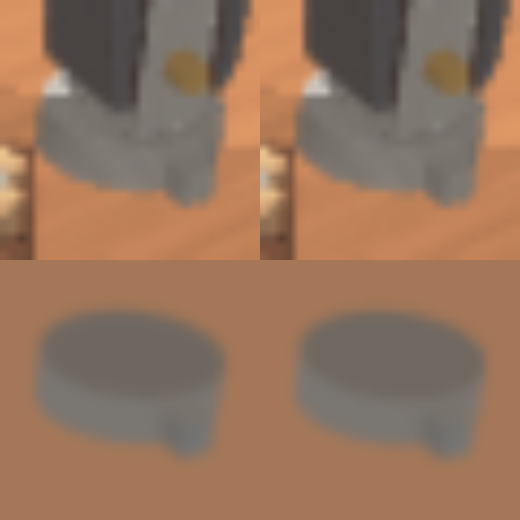

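Request:
arm_command --deltas '[[0,[0,0,-15],0],[0,[0,0,-30],0],[0,[0,0,-45],0],[0,[0,0,-53],0],[0,[0,0,-57],0],[0,[0,0,-57],0],[0,[0,0,-57],0]]' --grip_force 30

```text
time_s: 8.1
ee_pos: [467.8, 298.4, 58.7]
ee_rot: [48.5, 89.9, 34.5]
force: [0.2, -0.2, -3.5]
gripper_width: 21.9
```

Request:
arm_command --deltas '[[0,[0,0,-1.5],0],[0,[0,0,-3],0],[0,[0,0,-4.5],0],[0,[0,0,-6],0],[0,[0,0,-6],0]]' --grip_force 30

```text
time_s: 8.6
ee_pos: [467.1, 297.9, 51.7]
ee_rot: [-144.4, 90.0, -158.5]
force: [0.2, 0.2, -3.0]
gripper_width: 21.8
```

```bash
python3 snap.py e
```

```text
t 8.6 tcp [467.13 297.94  51.72] yaw_y 75.91 xaxis [-5.e-04 -2.e-04 -1.e+00] F [ 0.2  0.2 -3. ] M [ 0.01 -0.04 -0.04] w 21.8 q [ 31.  26. 106.   0.  48. -45.]
```

View pics/bothe.png

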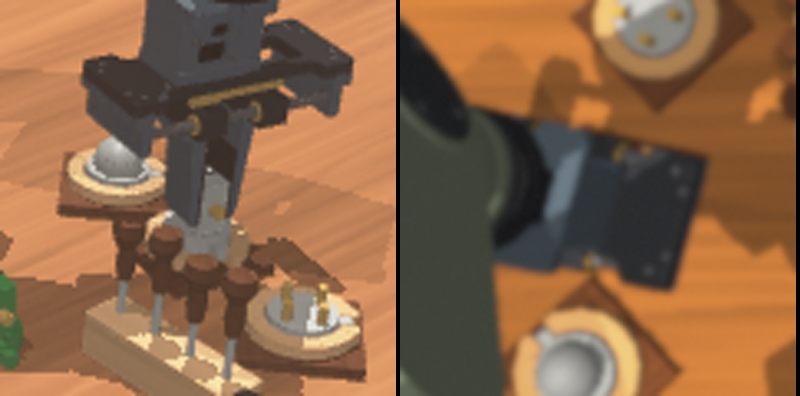

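Request:
arm_command --deltas '[[0,[0,0,-1.5],0],[0,[0,0,-3],0],[0,[0,0,-4.5],0],[0,[0,0,-6],0],[0,[0,0,-7],0],[0,[0,0,-7.5],0],[0,[0,0,-7.5],0]]' --grip_force 30

```text
time_s: 9.4
ee_pos: [467.3, 298.0, 44.4]
ee_rot: [-158.2, 90.0, -172.3]
force: [0.3, 0.8, -3.6]
gripper_width: 22.0
```

Request:
arm_command --deltas '[[0,[0,0,-0.5],0],[0,[0,0,-1],0],[0,[0,0,-1],0],[0.3,[0,0,-1],0],[0.45,[0,0,-1],0],[0.6,[0,0,-1],0],[0.6,[0,0,-1],0],[0.6,[0,0,-1],0]]'

```text
time_s: 10.2
ee_pos: [467.4, 298.1, 43.5]
ee_rot: [57.4, 90.0, 43.3]
force: [-0.0, 0.0, -0.3]
gripper_width: 54.1
```

Request:
arm_command --deltas '[[0.7,[0,0,0],0],[0.7,[0,0,10],0],[0.7,[0,0,30],0],[0.7,[0,0,60],0],[0.7,[0,0,100],0],[0.7,[0,0,145],0],[0.7,[0,0,165],0]]'

```text
time_s: 10.9
ee_pos: [468.8, 299.0, 213.7]
ee_rot: [46.2, 89.5, 32.1]
force: [0.1, 0.7, 0.4]
gripper_width: 63.9
```

```bash
python3 snap.py f
```

```text
t 10.9 tcp [468.78 298.96 213.7 ] yaw_y 75.92 xaxis [ 0.0067  0.0042 -1.    ] F [0.1 0.7 0.4] M [ 0.01 -0.02  0.01] w 63.9 q [ 31.  17.  94.   0.  69. -45.]
```

View pics/bothf.png

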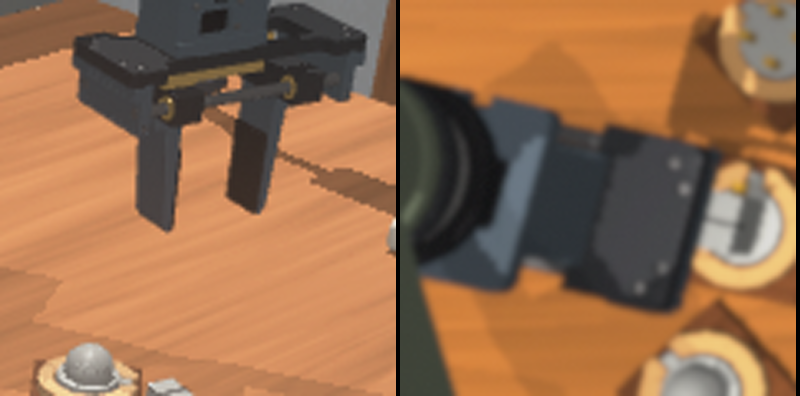

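Run:
```python
from m2 import *
import m2
t=load("pics/topf.npz");s=load("pics/scenef.npz")
cv2.imwrite("pics/topfull.png",t["img"][...,::-1])
go("vise top",t,vise(),[523,-25.7,.37],92,22,dz=10,mask_r=(18,10))
go("vise top9",t,vise(),[523,-25.7,.37],92,22,dz=10,mask_r=(18,10),bl=.9)
go("vise scn",s,vise(),[524.5,-23.7,.37],92,24,dz=10,mask_r=(22,10))
go("new top",t,new(),[557,-266,.45],3,46,dz=3)
cv2.imwrite("pics/fit3.png",np.hstack(m2.tiles)[...,::-1][:, :800*2])
im=cv2.imread("pics/fit3.png");cv2.imwrite("pics/fit3.png",cv2.resize(im,(800,400)))
```

```text
vise top [523.15 -25.85] 21.44 3.9
vise top9 [523.15 -25.92] 21.52 2.07
vise scn [524.42 -23.16] 21.81 13.47
new top [ 556.4  -266.19] 26.15 3.63
```

View pics/fit3.png

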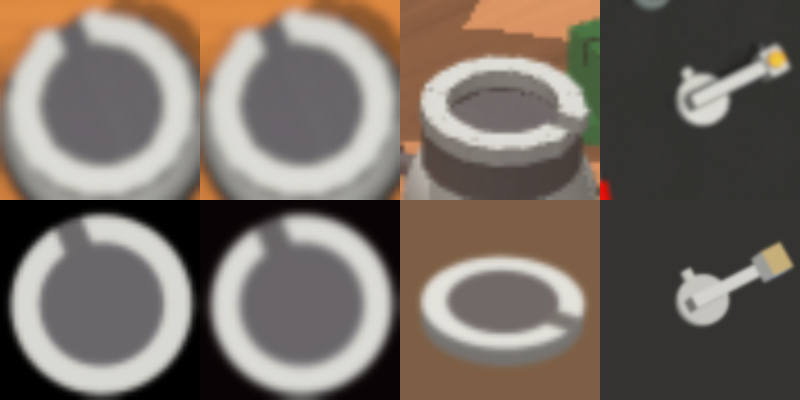

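Request:
arm_command --deltas '[[0.8,[3,-18,0],-0.03],[0.8,[8,-50,0],-0.08],[0.8,[14,-84,0],-0.13],[0.8,[20,-118,0],-0.18],[0.8,[26,-152,0],-0.23],[0.8,[31,-186,0],-0.28],[0.8,[37,-220,0],-0.33],[0.8,[42,-254,0],-0.38],[0.8,[48,-288,0],-0.43],[0.8,[54,-322,0],-0.48],[0.8,[60,-356,0],-0.53],[0.8,[65,-390,0],-0.58],[0.8,[71,-424,0],-0.63],[0.8,[77,-458,0],-0.68],[0.8,[82,-492,0],-0.73],[0.8,[88,-526,0],-0.79],[0.8,[93,-556,0],-0.84],[0.8,[96.6,-579.5,-10],-0.868],[0.8,[96.6,-579.5,-30],-0.868],[0.8,[96.6,-579.5,-50],-0.868]]'

```text
time_s: 13.0
ee_pos: [563.2, -282.1, 156.5]
ee_rot: [-147.8, 89.9, 148.3]
force: [0.4, -0.5, -0.8]
gripper_width: 73.2
```

```bash
python3 snap.py g
python3 - <<'E'
from m2 import *
import m2
t=load("pics/topg.npz");s=load("pics/sceneg.npz")
go("nest ring",t,[e for e in nb if e[-1]!="p"],[466.7,298,-.25],10,26,dz=10)
go("old top",t,nb+old(),[466.7,298,-.25],10,26,dz=10,steps=(2,2,.05))
go("old scn",s,nb+old(),[468.3,300.7,-.25],10,26,dz=25,steps=(2,2,.05))
cv2.imwrite("pics/fit4.png",np.hstack(m2.tiles)[...,::-1])
E
```

```text
t 13.0 tcp [ 563.17 -282.14  156.52] yaw_y 26.09 xaxis [-0.0016  0.001  -1.    ] F [ 0.4 -0.5 -0.8] M [-0.09  0.05 -0.01] w 73.2 q [-28.  26.  88.   0.  66. -54.]
nest ring [466.79 298.25] -14.24 14.96
old top [466.7  297.37] -13.91 7.7
old scn [468.65 299.5 ] -14.72 21.09
```

View pics/bothg.png

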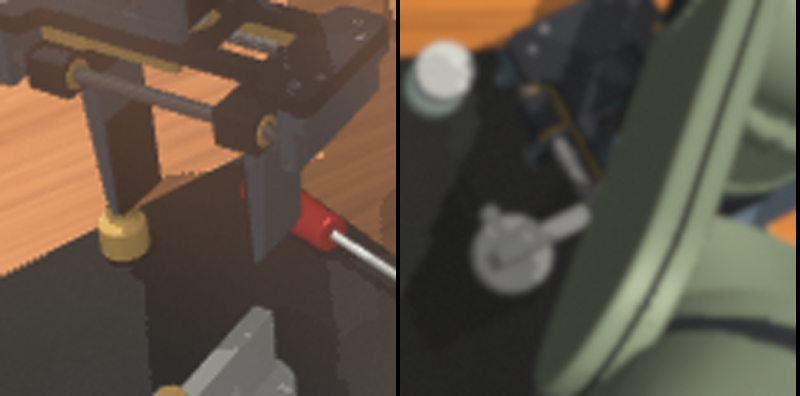

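View pics/fit4.png

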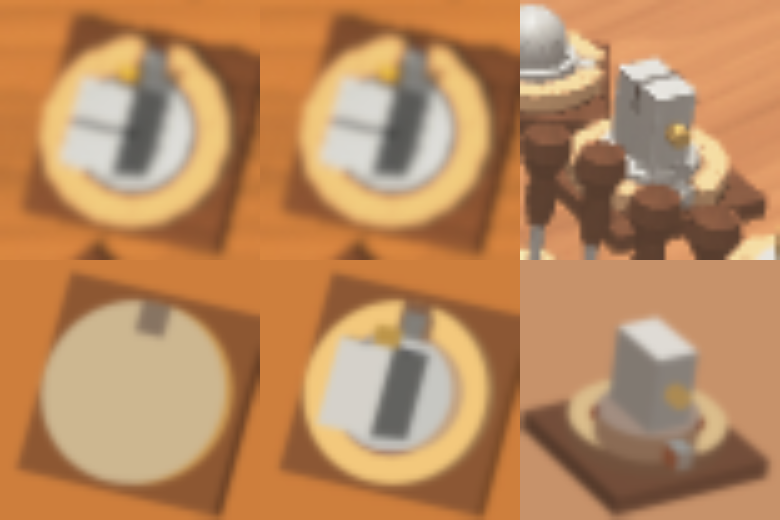

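Request:
arm_command --deltas '[[0.8,[0,0,-25],0],[0.8,[0,0,-55],0],[0.8,[0,0,-85],0],[0.8,[0,0,-108],0],[0.8,[0,0,-119],0],[0.8,[0,0,-122],0],[0.8,[0,0,-122],0],[0.5,[0,0,-122],0],[0.3,[0,0,-122],0],[0.2,[0,0,-122],0],[0.1,[0,0,-122],0],[0,[0,0,-122],0],[0,[0,0,-122],0],[0,[0,0,-122],0],[0,[0,0,-122],0],[0,[0,0,-122],0],[0,[0,0,-122],0],[0,[0,0,-122],0]]' --grip_force 40

```text
time_s: 14.9
ee_pos: [564.4, -281.4, 36.5]
ee_rot: [66.3, 89.9, 2.4]
force: [2.3, 1.0, -0.4]
gripper_width: 11.8
```

```bash
python3 snap.py i
```

```text
t 14.9 tcp [ 564.39 -281.37   36.5 ] yaw_y 26.18 xaxis [ 0.0011  0.     -1.    ] F [ 2.3  1.  -0.4] M [ 0.09 -0.39  0.02] w 11.8 q [-28.  33.  96.   0.  52. -54.]
```

View pics/bothi.png

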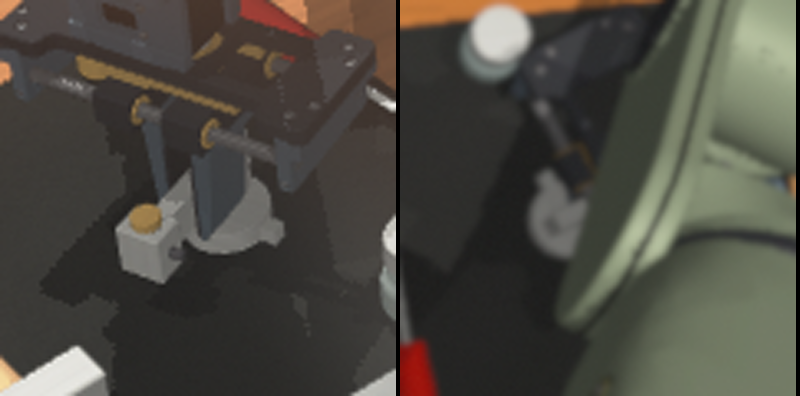

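Request:
arm_command --deltas '[[0,[0,0,3],0],[0,[0,0,8],0],[0,[0,0,20],0],[0,[0,0,40],0],[0,[0,0,65],0],[0,[0,0,90],0],[0,[0,0,110],0],[0,[-1,5,122],0],[0,[-3,20,128],-0.01],[0,[-6,45,128],-0.02],[0,[-10,72,128],-0.03],[0,[-14,100,128],-0.04],[0,[-18,128,128],-0.05],[0,[-22,156,128],-0.06],[0,[-26,184,128],-0.07],[0,[-30,210,128],-0.08],[0,[-33,228,128],-0.082],[0,[-34.2,239.8,128],-0.082],[0,[-34.2,239.8,128],-0.082],[0,[-34.2,239.8,128],-0.082]]' --grip_force 45

```text
time_s: 17.0
ee_pos: [529.7, -42.1, 164.6]
ee_rot: [-6.0, 90.0, -74.5]
force: [-0.5, -0.2, -4.2]
gripper_width: 11.9
```

```bash
python3 snap.py j
python3 - <<'E'
from m2 import *
import m2
s=load("pics/scenej.npz")
for dz in (0,2):
  go("held",s,new(),[524.8,-23.5,.375],131+dz,50,dz=20,steps=(2,2,.04))
cv2.imwrite("pics/held2.png",np.hstack(m2.tiles)[...,::-1])
E
```

```text
t 17.0 tcp [529.75 -42.06 164.56] yaw_y 21.52 xaxis [ 2.e-04 -7.e-04 -1.e+00] F [-0.5 -0.2 -4.2] M [-0.1   0.04 -0.06] w 11.9 q [ -6.  17. 101.  -0.  62. -27.]
held [523.62 -22.78] 24.08 27.82
held [525.94 -24.73] 24.13 27.98
```

View pics/bothj.png

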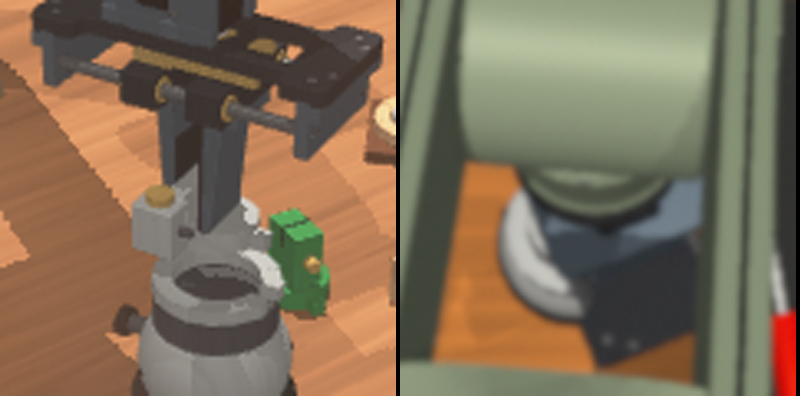

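View pics/held2.png

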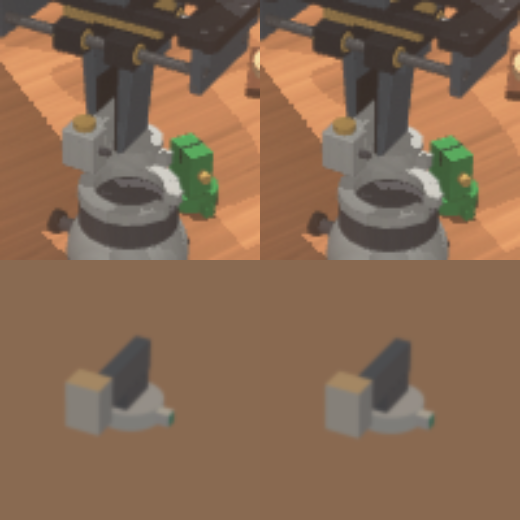

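Request:
arm_command --deltas '[[0,[0,0,-8],0],[0,[0,0,-16],0],[0,[0,0,-23],0],[0,[0,0,-26],0],[0,[0,0,-26],0],[0,[0,0,-26],0]]'

```text
time_s: 17.7
ee_pos: [529.9, -41.7, 138.5]
ee_rot: [64.8, 90.0, -3.8]
force: [0.4, 0.1, -3.9]
gripper_width: 11.6
```

Request:
arm_command --deltas '[[0,[0,0,-1.5],0],[0,[0,0,-3],0],[0,[0,0,-4.5],0],[0,[0,0,-5.5],0],[0,[0,0,-5.5],0]]'

```text
time_s: 18.2
ee_pos: [529.6, -41.6, 132.8]
ee_rot: [-115.8, 90.0, 175.7]
force: [-0.1, 0.6, -4.5]
gripper_width: 11.9
```

```bash
python3 snap.py k
```

```text
t 18.2 tcp [529.56 -41.63 132.82] yaw_y 21.49 xaxis [-3.e-04  0.e+00 -1.e+00] F [-0.1  0.6 -4.5] M [-0.08  0.06  0.  ] w 11.9 q [ -6.  19. 103.  -0.  58. -27.]
```

View pics/bothk.png

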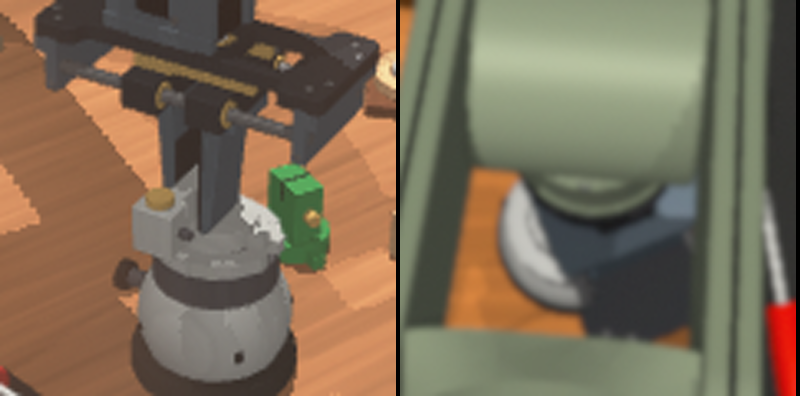

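Request:
arm_command --deltas '[[0,[0,0,-1.5],0],[0,[0,0,-3],0],[0,[0,0,-4.5],0],[0,[0,0,-6],0],[0,[0,0,-6.8],0],[0,[0,0,-7.2],0],[0,[0,0,-7.2],0]]'

```text
time_s: 19.0
ee_pos: [529.7, -41.6, 125.7]
ee_rot: [159.7, 90.0, 91.2]
force: [-0.0, -0.5, -4.6]
gripper_width: 11.8
```

Request:
arm_command --deltas '[[0,[0,0,-0.5],0],[0,[0,0,-1],0],[0,[0,0,-1],0]]'

```text
time_s: 19.3
ee_pos: [529.8, -41.7, 125.5]
ee_rot: [64.9, 90.0, -3.6]
force: [-1.8, 0.5, 1.7]
gripper_width: 11.5
```

Request:
arm_command --deltas '[[0.2,[0,0,0.5],0],[0.35,[0,0,0.5],0],[0.5,[0,0,0.5],0],[0.6,[0,0,0.5],0],[0.6,[0,0,0.5],0],[0.6,[0,0,0.5],0],[0.6,[0,0,10],0],[0.6,[0,0,25],0],[0.6,[0,0,50],0],[0.6,[0,0,80],0],[0.6,[0,0,110],0]]'

```text
time_s: 20.4
ee_pos: [529.6, -41.6, 236.5]
ee_rot: [71.4, 90.0, 2.9]
force: [-0.3, -0.1, -1.0]
gripper_width: 54.6
```

Request:
arm_command --deltas '[[0.6,[-5,25,5],0],[0.6,[-15,55,10],0],[0.6,[-25,90,10],0],[0.6,[-35,125,10],0],[0.6,[-45,160,10],0],[0.6,[-60,195,10],0],[0.6,[-75,230,10],0],[0.6,[-90,265,10],0],[0.6,[-100,300,10],0],[0.6,[-120,335,10],0],[0.6,[-140,370,10],0],[0.6,[-160,400,10],0],[0.6,[-180,430,10],0],[0.6,[-200,460,10],0],[0.6,[-220,490,10],0],[0.6,[-220,490,10],0]]'

```text
time_s: 22.0
ee_pos: [307.5, 451.4, 245.3]
ee_rot: [168.9, 89.9, 100.6]
force: [0.9, -0.5, 0.1]
gripper_width: 54.5
```

```bash
python3 snap.py l
python3 - <<'E'
from m2 import *
import m2
t=load("pics/topl.npz");s=load("pics/scenel.npz")
cv2.imwrite("pics/endtop.png",t["img"][...,::-1]);cv2.imwrite("pics/endscn.png",s["img"][...,::-1])
go("new top",t,vise()+new(),[523.2,-25.9,.375],92,26,dz=15,mask_r=(22,15),bl=.9,steps=(2,2,.05))
go("new scn",s,vise()+new(),[524.5,-23.2,.375],92,40,dz=20,mask_r=(32,25),steps=(2,2,.05))
cv2.imwrite("pics/fit5.png",np.hstack(m2.tiles)[...,::-1])
E
```

```text
t 22.0 tcp [307.54 451.41 245.28] yaw_y 21.73 xaxis [-4.0e-04  2.2e-03 -1.0e+00] F [ 0.9 -0.5  0.1] M [-0.09  0.01  0.02] w 54.5 q [54. 15. 91.  0. 73. 33.]
new top [522.6  -25.76] 21.17 8.54
new scn [524.08 -22.9 ] 20.95 18.02
```

View pics/fit5.png

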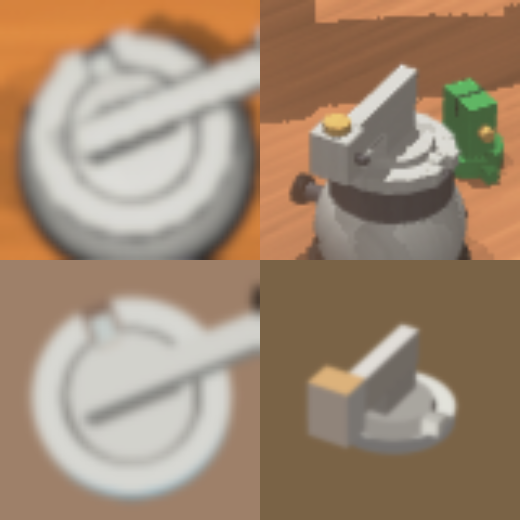

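View pics/endtop.png

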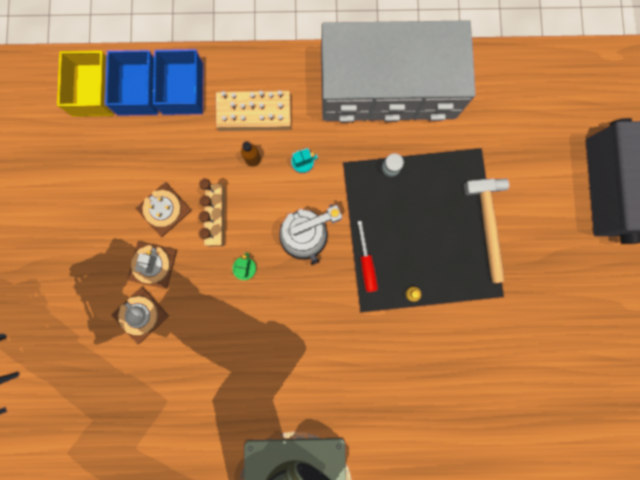

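View pics/endscn.png

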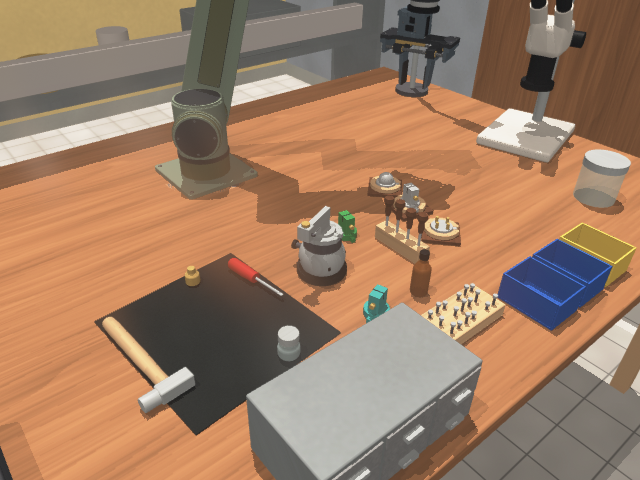

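The bar holder is in the vise (top image, px (303,232)) with its key in the slot. The clamp-block holder is in the nest at (151,264). Everything else is in its starting place, so I'm handing in.

```bash
python3 -c "
from workcell import env
print(env.job_done())"
```

```text
the job is handed in; nothing more can be done
None
```

Both holders are in place, and I handed the job in at about 22 s of the 58 s allowed; it gives no verdict.

- **Clamp-block holder:** I lifted it from the ball vise and put it in the empty nest, key in the slot. It went down the full depth without catching. The top-camera fit afterwards put it at (466.7, 297.4), yaw -13.9°. The nest measured (466.7, 298.0), yaw -14.1°, when it was empty.
- **Bar holder:** I took it from the mat at its balance point and set it in the vise, key in the slot. It touched bottom at the expected height. The top-camera fit put it at (522.6, -25.8), yaw 21.2°. The empty vise measured (523.2, -25.9), yaw 21.5°.
- **Other items:** In the last pictures the stored holders, tools, jar, weight, bottle and look-alikes look unmoved. I compared these by eye and did not measure them. The arm stands clear of everything.

**Checks that disagreed:**
- The scene camera reads about 1.5 mm in x and 2–3 mm in y off the top camera. The finger positions suggested the scene camera is the one that is off, so I relied on the top camera.
- A scene-camera fit of the bar holder while it was held gave yaw 24° against 21.5° from the gripper. Fingers hid most of it, so I set that reading aside, and the fits after release read 21.2° (top) and 21.0° (scene).

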